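Set the mug under the coffee spout

ROBOT

A 6-joint arm with a two-finger parallel gripper is mounted at the origin on a cart in front of the work surface, level with it; the furniture and walls round the work are solid. World frame = base frame: x ahead of the robot, y to its left, z up, the work surface at z = 0. Lengths are in mm, angles in rad, forces in N, time in s.
With the tool pointing down it reaches from about 350 to 975 mm from the base axis. Payload 7.1 kg.
Tool frame: the origin (TCP) lies on the front face of the gripper's body, between the roots of the fingers; the fingertips stand 80 mm ahead of it and the grasp point (between the pads) lies 61 mm ahead of it (env.tips_ahead is the distance from the TCP to the fingertips, in mm); z points along the fingers, y is the line along which they close (so a half turn about z gives the same grasp; the last joint's range is limited). The gripper opens to 88 mm and grips with 3 to 60 N. Pads are 20 mm wide; open, the fingers measure 115 mm over their backs; the gripper's body (75 mm by 178 mm) begins 61 mm behind the grasp point.
Start: joints at [-1.348, 0.423, 1.63, -0, 1.089, -0.019], TCP at [149.676, -606.797, 302.675] pointing down, gripper open.
Joint ranges: [-3, 3], [-0.9, 2.11], [0.09, 2.58], [-1.31, 4.45], [0.11, 2.69], [-2.54, 2.54]. Speed limits (rad/s): [2.39, 2.39, 3.01, 3.14, 3.14, 3.14].

INTERFACE

Orientations are given as a unit quaternion [x, y, z, w].
In Python, from station import env gives the robot as it stands. Calls block until the motion is done:
- env.reach(position, orientation): joint-space move of the TCP to a pose.
- env.move_l(position, rot=None, rate=150, f_stop=None): straight line of the TCP; rot=None keeps the orientation; rate is the mean speed in mm/s. With f_stop (N) it stops when the force on the tool has changed by that much, and returns True; else False.
- env.move_joints(angles): joint-space move.
- env.set_gripper(opening): finger opening in mm; the grip force is fixed at half the most; returns when the fingers have stopped.
- env.hold(seconds).
- env.ik(position, orientation): joint angles nearest the present ones, or None.
- env.read_state(): the state.
- env.camera(name): name is "scene" or "top" or "wrist"; returns the picture (400x640x3 uint8, blue, green, red); there is no depth.
- env.camera_params(name): a dict with "fx", "fy", "cx", "cy" (pixels), "pose" (4x4, takes a point from camera to world coordinates); the wrist camera has in their place "tool_from_camera" (4x4, takes a point from camera to tool coordinates, whose origin is the TCP and whose axes are the flange's). Camera axes: x right, y up, looking along -z (the intrinsics and any distortion apply to the point x, -y, -z); pixel columns grow to the right and rows downward; lengths in mm; the calibration is good to about 2 mm. A picture is of the moment at which its call begins: read the wrist's pose just before it. camera_params takes no time and is no camera call.
A pose or a line that the arm cannot do raises env.IKError and nothing moves.
- env.sign_off(): hands the job in; it is judged then, once.
The state is a dict: "time_s": time; "qpos": joint angles; "dq": joint speeds; "tau": joint torques, N m; "tool_pos": TCP position; "orientation": TCP orientation; "force": force on the tool from outside, world axes, zero at the start; "wrist_torque": the same for the moment, N m; "width": finger opening in mm; "grip_force": force on a finger pad.
Only numpy, scipy, OpenCV 4.12 (cv2) and the standard library are available. Lean on these libraries where they do the work, as an engineer would, in place of code of your own. Each camera call takes 0.05 s, during which the arm holds its last target. There are 200 camera calls.

TASK

Get the coffee machine ready to brew into the green mug: slide its spout all the way up, then bring the mug in beneath it and set it upright on the drip tray, centred under the nozzles. Last, slide the spout down again until its nozzles are close above the mug's rim, about a finger's width, without resting on it; leave the other things where they stand.

Things in the scene. Friction and masses are not known exactly. Their poses are not given: they have to be found in the camera images.
- coffee_machine: Coffee machine, black and steel, fixed. Footprint 330 deep (x) by 160 wide (y), 300 high; origin on the worktop under its middle, x to its back, z up. Upright front of the housing at x = -35 mm (sloping back above z = 213); before it the drip tray, 150 wide, to x = -165 mm. Its steel grid is 30 mm above the worktop, with a lip 3 mm higher round it (inside 118 x 134 mm).
- tray_centre (a point): Point on top of the grid (30 mm above the worktop), straight below the spout; 65 mm in front of the housing.
- spout (a joint): Height of the spout: 0 = lowest (nozzle tips 68 mm above the grid), 0.065 m = top stop (tips 133 mm above the grid). It stays where it is left; moving it takes about 5 N up, 3 N down.
- spout_outlet (a point): Midpoint between the tips of the two nozzles, the lowest part of the spout; axes as the machine. The spout reaches from 13 mm in front of this point (towards -x of the machine) back to the housing, and is 40 mm wide.
- spout_grip (a point): Where to pinch the spout: middle of its flat sides, 40 mm apart across the machine's y, 34 mm above the nozzle tips and 6 mm behind the outlet; the spout's body spans 12 to 46 mm above the tips.
- mug: Green mug with one handle, 96 high, 86 mm across, open at the top, 0.3 kg. Origin on its underside, 16 mm from the mug's axis towards the handle; the handle points along -y of this frame, z is up.
- mug_rim (a point): Centre of the mug's mouth, on its axis at rim height (96 mm above the underside).
- mug_handle (a point): Middle of the upright bar of the mug's looped handle, 70 mm from the mug's axis and 62 mm above the underside. The bar is flat, 12 mm wide (along the mug's x) and 8 mm thick, and stays near upright from 45 to 75 mm; the loop stands out 32 mm from the wall, spans heights 20 to 89 mm, and is open (25 mm) inside.
- tumbler: Clear drinking glass without handle, 81 across, 93 mm high; origin under its centre. A bystander.
- honey: Jar 60 across, 99 mm high; origin under its centre. A bystander.
- small_bowl: Small white bowl 116 across, 52 mm high; origin under its centre. A bystander.

How it is judged (in metres and radians):
On the way, in this order (a step that is already met when the one before it is completed fails the run):
1. the spout is up at its top stop (within 8 mm) (value of joint spout above 0.057 m), for 0.2 s.
2. the mug stands upright on the drip tray, its axis within 15 mm of the line below the nozzles (horizontal distance between mug_rim and spout_outlet below 0.015 m and angle between mug's own z axis and vertical below 0.1 rad and contact force between mug and coffee_machine above 0.3 N and z of mug in the frame of tray_centre below 0.006 m), for 0.2 s.
At the end, for the whole second after the job is handed in: The mug stands upright and still on the drip tray grid, its axis within 18 mm of the line below the nozzles; the nozzle tips are 2 to 25 mm above its rim and do not touch it (horizontal distance between mug_rim and spout_outlet below 0.018 m and angle between mug's own z axis and vertical below 0.06 rad and z of mug in the frame of tray_centre between -0.005 and 0.005 m and z of spout_outlet in the frame of mug_rim between 0.002 and 0.025 m and contact force between spout and mug below 0.1 N and linear speed of mug below 0.02 m/s).
It fails at once if the spout is pressed hard on the mug (over 15 N) (contact force between spout and mug above 15 N).
It fails at once if the mug is tipped over (more than 45 degrees) (angle between mug's own z axis and vertical above 0.8 rad).
It fails at once if the glass, the honey jar or the bowl is moved by more than 30 mm or knocked over (distance of any of tumbler, honey, small_bowl from where it was at the start of the episode above 0.03 m or angle between any of tumbler, honey, small_bowl's own z axis and vertical above 0.5 rad).
It also fails if it takes over 72 s, if anything falls off the work surface, if the arm or the gripper's body presses on something with over 40 N, if the wrist force passes 120 N, or if a joint passes its speed limit or range.

## Working session

There is one attempt and no reset: what is moved stays moved. The work goes in short steps, each a Python script; the robot and the scene stay as the last script left them, time stands still between calls to the robot, and variables do not carry over. Pictures are saved under pics/ and viewed, at most 13 in all, crops included, and the job is handed in when it is done.

```bash
ls; mkdir -p pics
python3 - <<'E'
from station import env
import cv2,numpy as np
np.set_printoptions(precision=4,suppress=True)
for n in("scene","top"):
    cv2.imwrite(f"pics/{n}0.png",env.camera(n)); print(n,env.camera_params(n))
print(env.camera_params("wrist")); s=env.read_state(); print(s["time_s"],s["orientation"],s["width"])
E
```

```text
pics
station.py
scene {'fx': 422.74033844986974, 'fy': 422.74033844986974, 'cx': 318.66227948015876, 'cy': 200.77896913514624, 'pose': array([[ -0.91  ,   0.1956,  -0.3657, 212.9364],
       [ -0.4143,  -0.4674,   0.781 , 852.5075],
       [ -0.0182,   0.8621,   0.5063, 651.6098],
       [  0.    ,   0.    ,   0.    ,   1.    ]])}
top {'fx': 470.2413461721244, 'fy': 470.2413461721244, 'cx': 314.15560822975516, 'cy': 207.8769956468883, 'pose': array([[   0.0155,    0.9944,   -0.1048,  521.4428],
       [  -0.9999,    0.0155,   -0.0003,   19.0502],
       [   0.0014,    0.1048,    0.9945, 1040.7577],
       [   0.    ,    0.    ,    0.    ,    1.    ]])}
{'fx': 314.9192815952636, 'fy': 314.9192815952636, 'cx': 319.83150989605934, 'cy': 194.865986306197, 'tool_from_camera': array([[  0.0009,   0.9601,   0.2796,  76.6149],
       [  1.    ,  -0.0008,  -0.0005,   0.2946],
       [ -0.0003,   0.2796,  -0.9601, -82.9351],
       [  0.    ,   0.    ,   0.    ,   1.    ]])}
0.1 [ 0.9927  0.1206 -0.0001 -0.0007] 87.6971345597459
```

View pics/scene0.png

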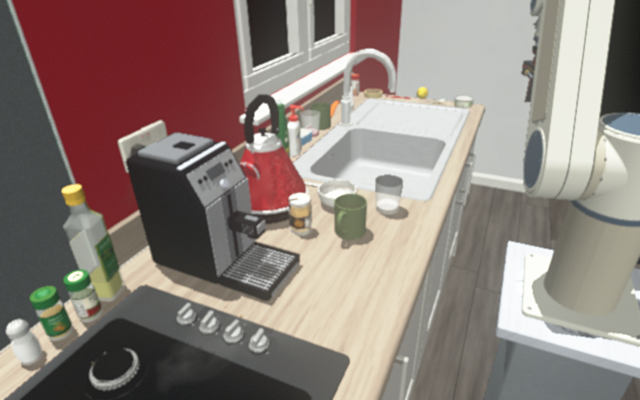

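View pics/top0.png

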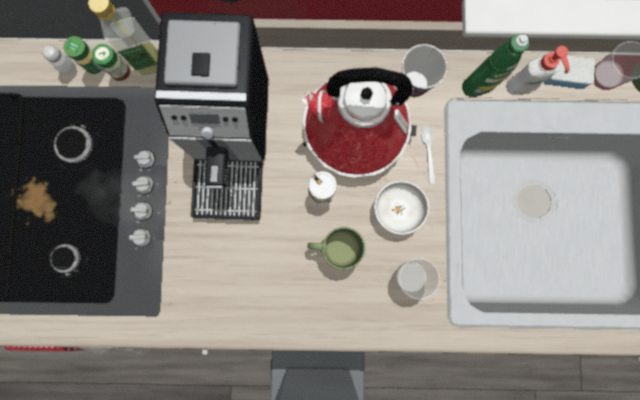

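The machine's tray is at about (227,190) in the top view. The mug is at (343,248) with its handle pointing left (+y). I'll measure the rim and handle by colour and enlarge the machine's front.

```bash
cat > h.py <<'E'
import numpy as np,cv2
from scipy.spatial.transform import Rotation as R
np.set_printoptions(precision=3,suppress=True)
def ray(P,uv,T=None):
    T=P["pose"] if T is None else T
    d=np.array([(uv[0]-P["cx"])/P["fx"],-(uv[1]-P["cy"])/P["fy"],-1.])
    return T[:3,3],T[:3,:3]@d
def onz(P,uv,z,T=None):
    o,d=ray(P,uv,T); return o+d*(z-o[2])/d[2]
def tri(rays):
    A=[];b=[]
    for o,d in rays:
        d=d/np.linalg.norm(d);M=np.eye(3)-np.outer(d,d);A.append(M);b.append(M@o)
    A=np.vstack(A);b=np.hstack(b);p=np.linalg.lstsq(A,b,rcond=None)[0]
    return p,np.abs(A@p-b).max()
def proj(P,p,T=None):
    T=P["pose"] if T is None else T
    c=T[:3,:3].T@(np.asarray(p,float)-T[:3,3]);return np.array([P["cx"]+P["fx"]*c[0]/-c[2],P["cy"]-P["fy"]*c[1]/-c[2]])
def toolT(s):
    T=np.eye(4);T[:3,:3]=R.from_quat(s["orientation"]).as_matrix();T[:3,3]=s["tool_pos"];return T
def green(im):
    h=cv2.cvtColor(im,cv2.COLOR_BGR2HSV);m=cv2.inRange(h,(32,60,30),(60,255,200))
    return m
def quat(az,pitch,up=1):
    """tool z: azimuth az, pitched down by pitch (0=horizontal); tool x up-ish (camera above)."""
    z=np.array([np.cos(az)*np.cos(pitch),np.sin(az)*np.cos(pitch),-np.sin(pitch)])
    y=np.cross(z,[np.cos(az)*np.sin(pitch),np.sin(az)*np.sin(pitch),np.cos(pitch)])
    x=np.cross(y,z); return R.from_matrix(np.c_[x,y,z]).as_quat(),z
E
python3 - <<'E'
from station import env
from h import *
out=[]
for n,box in(("top",(150,100,280,230)),("scene",(140,180,380,310))):
    im=cv2.imread(f"pics/{n}0.png");P=env.camera_params(n)
    m=green(im);k,l,st,c=cv2.connectedComponentsWithStats(m)
    for i in range(1,k):
        if st[i,4]>80:print(n,st[i],c[i])
    x0,y0,x1,y1=box;out.append(cv2.resize(im[y0:y1,x0:x1],None,fx=2.9 if n=="scene" else 2.2,fy=2.9 if n=="scene" else 2.2,interpolation=cv2.INTER_CUBIC)[:,:700])
w=max(o.shape[1] for o in out)
cv2.imwrite("pics/crop.png",np.vstack([cv2.copyMakeBorder(o[:299],0,0,0,w-o.shape[1],0) for o in out]))
# IK exploration
def ok(az,p,g):
    q,z=quat(az,p);j=env.ik((np.array(g)-61*z).tolist(),q.tolist());return None if j is None else np.array(j)
for name,g,azs in(("handle",(480,30,62),(-90,-70,-50,-30)),("place",(480,200,92),(-20,0,20,40)),("spout",(555,200,165),(0,20)),):
  for a in azs:
    for p in (0,20,40,60): print(name,a,p,ok(np.radians(a),np.radians(p),g))
E
```

```text
top [ 64  35  23  23 255] [74.282 45.969]
top [119  44  39  31 386] [140.79   58.847]
top [ 309  228   55   41 1384] [341.53  248.033]
scene [336 203  30  27 195] [346.  213.4]
scene [ 95 233  25  50 488] [106.99  259.125]
scene [ 29 285  28  18 241] [ 42.564 293.502]
scene [ 52 321  18  16 105] [ 59.79  327.505]
handle -90 0 [ 0.568  1.138  1.71  -1.022  1.727 -1.82 ]
handle -90 20 [ 0.542  0.95   1.808 -0.948  1.435 -1.9  ]
handle -90 40 [ 0.463  0.771  1.902 -0.856  1.139 -2.032]
handle -90 60 [ 0.327  0.623  1.98  -0.683  0.849 -2.275]
handle -70 0 [ 0.648  1.13   1.9   -1.274  1.604 -1.678]
handle -70 20 [ 0.613  0.925  1.994 -1.237  1.288 -1.795]
handle -70 40 [ 0.509  0.733  2.061 -1.154  0.973 -1.991]
handle -70 60 [ 0.344  0.586  2.087 -0.911  0.685 -2.364]
handle -50 0 None
handle -50 20 None
handle -50 40 None
handle -50 60 [ 0.322  0.555  2.192 -1.233  0.515 -2.383]
handle -30 0 [ 0.614  1.258  2.255  4.305  1.724 -1.231]
handle -30 20 [ 0.56   0.994  2.358  4.168  1.326 -1.379]
handle -30 40 [ 0.42   0.716  2.369  4.126  0.84  -1.633]
handle -30 60 None
place -20 0 [ 0.9
[... 415 characters left out ...]
-1.557]
place 20 40 [ 0.389  0.626  2.423  3.185  0.78  -1.576]
place 20 60 None
place 40 0 [ 0.005  1.232  2.342  2.401  1.899 -1.858]
place 40 20 [ 0.046  0.932  2.427  2.524  1.397 -1.704]
place 40 40 [ 0.144  0.623  2.389  2.52   0.765 -1.472]
place 40 60 [ 0.25   0.462  2.248  1.783  0.223 -0.612]
spout 0 0 [ 0.612  0.951  2.294  3.756  1.656 -1.511]
spout 0 20 [ 0.583  0.665  2.322  3.763  1.095 -1.666]
spout 0 40 [ 0.511  0.444  2.238  4.015  0.511 -2.031]
spout 0 60 None
spout 20 0 [ 0.303  0.98   2.354  3.095  1.762 -1.58 ]
spout 20 20 [ 0.306  0.668  2.381  3.096  1.129 -1.566]
spout 20 40 [ 0.312  0.429  2.28   3.074  0.44  -1.534]
spout 20 60 [0.318 0.356 2.097 0.094 0.166 1.451]
```

View pics/crop.png

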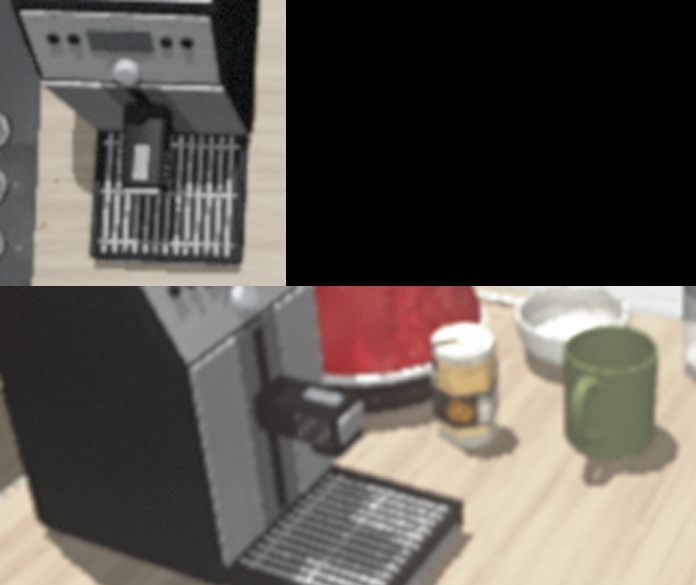

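Run:
```python
from station import env
from h import *
t,s=env.camera_params("top"),env.camera_params("scene")
im=cv2.imread("pics/top0.png");m=green(im);m[:, :300]=0;m[:,380:]=0
m=cv2.morphologyEx(m,cv2.MORPH_CLOSE,np.ones((7,7)))
body=cv2.morphologyEx(m,cv2.MORPH_OPEN,cv2.getStructuringElement(cv2.MORPH_ELLIPSE,(21,21)))
c=max(cv2.findContours(body,0,1)[0],key=cv2.contourArea);e=cv2.fitEllipse(cv2.convexHull(c));print("ellipse",e,"min",cv2.minEnclosingCircle(c))
hm=m&~cv2.dilate(body,np.ones((3,3)));ys,xs=np.nonzero(hm);print("handle px",xs.min(),xs.max(),xs.mean(),ys.mean(),ys[xs<314].mean())
ax=onz(t,e[0],96);print("rim centre",ax)
print("rim tri",tri([ray(t,e[0]),ray(s,(350.7,202.4))]))
hp=onz(t,(xs.min()+2,ys[xs<316].mean()),62);print("handle",hp,hp-ax)
T=lambda u,v:(150+u/2.2,100+v/2.2);S=lambda u,v:(140+u/2.9,180+(v-286)/2.9)
print("spout top",tri([ray(t,T(141,163)),ray(s,S(324,397))]))
print("tray FR",tri([ray(t,T(241,261)),ray(s,S(462,503))]))
print("tray FL,FR,BR z33",onz(t,T(93,257),33),onz(t,T(241,261),33),onz(t,T(248,135),33))
for n,z,r in(("jar",99,0),):print(onz(t,(322,185),99))
print("bowl",onz(t,(401,209),52),"glass",onz(t,(425,280),93))
```

```text
ellipse ((342.8422546386719, 248.1265411376953), (40.27357482910156, 41.41573715209961), 85.7197036743164) min ((342.56329345703125, 247.78839111328125), 20.990278244018555)
handle px 309 320 314.9824561403509 245.9298245614035 245.5
rim centre [540.875 -39.379  96.   ]
rim tri (array([540.023, -40.209,  88.549]), np.float64(1.0051838934952002))
handle [545.637  24.645  62.   ] [  4.761  64.024 -34.   ]
spout top (array([676.097, 210.963, 154.593]), np.float64(0.561705549391263))
tray FR (array([602.866, 137.172,  24.284]), np.float64(0.39058032300010836))
tray FL,FR,BR z33 [604.224 281.026  33.   ] [602.56  136.331  33.   ] [727.718 132.864  33.   ]
[667.498   4.152  99.   ]
bowl [ 626.126 -164.31    52.   ] glass [ 480.112 -204.043   93.   ]
```

```bash
cat >> h.py <<'E'
def qx(az_x,tilt):
    """tool near-vertical, tool x horizontally towards az_x (outward of handle); body leaned outward by tilt."""
    o=np.array([np.cos(az_x),np.sin(az_x),0]);z=-np.array([0,0,1])*np.cos(tilt)-o*np.sin(tilt)
    x=o*np.cos(tilt)-np.array([0,0,1])*np.sin(tilt); return R.from_matrix(np.c_[x,np.cross(z,x),z]).as_quat(),z
E
python3 - <<'E'
from station import env
from h import *
d=np.radians
def ok(q,z,g,back=61):
    j=env.ik((np.array(g)-back*z).tolist(),q.tolist());return None if j is None else np.array(j)
for p in(45,55,60,65): print("spout",p,ok(*quat(d(-1),d(p)),(674,209,145)),ok(*quat(d(-1),d(p)),(674,209,205)),ok(*quat(d(-1),d(p)),(674,209,205),200))
for t in(0,12): print("handle",ok(*qx(d(86),d(t)),(546,30,64)))
for a in(130,145,160):
  for t in(0,12):
    o=np.array([np.cos(d(a)),np.sin(d(a)),0]);print("place",a,t,ok(*qx(d(a),d(t)),np.array([668,208,94])+70*o))
for k,(x,y,z) in enumerate([(450,150,330),(450,260,330)]):
    q,_=quat(0,d(60));env.reach([x,y,z],q.tolist());env.hold(.3)
    s=env.read_state();im=env.camera("wrist");cv2.imwrite(f"pics/w{k}.png",im)
    np.save(f"pics/w{k}.npy",toolT(s)@env.camera_params("wrist")["tool_from_camera"])
print(s["time_s"],s["qpos"])
cv2.imwrite("pics/w01.png",cv2.resize(np.hstack([cv2.imread("pics/w0.png"),cv2.imread("pics/w1.png")])[40:],None,fx=.62,fy=.62))
E
```

```text
spout 45 [ 0.403  0.556  1.969  4.326  0.317 -2.431] None None
spout 55 None None [ 0.438  0.173  1.923 -0.51   0.543  2.399]
spout 60 [ 0.36   0.532  1.835 -0.593  0.336  2.468] [ 0.36   0.441  1.808 -0.449  0.438  2.313] [ 0.41   0.193  1.846 -0.35   0.649  2.23 ]
spout 65 [ 0.346  0.538  1.784 -0.365  0.434  2.236] [ 0.346  0.452  1.755 -0.295  0.543  2.157] [ 0.385  0.222  1.766 -0.242  0.763  2.115]
handle [ 0.033  0.579  1.897 -0.     0.666  0.103]
handle [ 0.141  0.6    1.874 -0.308  0.736  0.447]
place 130 0 [ 0.38   0.672  1.588 -0.     0.881 -0.318]
place 130 12 [ 0.467  0.663  1.627 -0.28   0.822 -0.043]
place 145 0 [ 0.368  0.653  1.629 -0.     0.86  -0.592]
place 145 12 [ 0.448  0.627  1.704 -0.276  0.726 -0.312]
place 160 0 [ 0.349  0.637  1.662 -0.     0.843 -0.873]
place 160 12 [ 0.414  0.596  1.768 -0.243  0.639 -0.622]Traceback (most recent call last):
  File "<stdin>", line 12, in <module>
host.IKError: the arm cannot take that pose within its joint ranges
```

Run:
```python
from station import env
from h import *
d=np.radians
def ok(q,z,g,back=61):
    j=env.ik((np.array(g)-back*z).tolist(),q.tolist());return None if j is None else np.array(j)
for t in(15,30,45): print("spout",t,ok(*qx(d(179),d(t)),(674,209,145)),ok(*qx(d(179),d(t)),(674,209,205)),ok(*qx(d(179),d(t)),(674,209,205),200))
for a in(160,180):
    o=np.array([np.cos(d(a)),np.sin(d(a)),0]);print("place",a,ok(*qx(d(a),d(12)),np.array([668,208,94])+70*o))
q,_=qx(np.pi,d(40))
for k,(x,y,z) in enumerate([(500,150,300),(500,260,300)]):
    env.reach([x,y,z],q.tolist());env.hold(.3)
    s=env.read_state();im=env.camera("wrist");cv2.imwrite(f"pics/w{k}.png",im)
    np.save(f"pics/w{k}.npy",toolT(s)@env.camera_params("wrist")["tool_from_camera"])
print(s["time_s"],s["qpos"])
cv2.imwrite("pics/w01.png",cv2.resize(np.hstack([cv2.imread("pics/w0.png")[:,120:520],cv2.imread("pics/w1.png")[:,120:520]]),None,fx=1,fy=1))
```

```text
spout 15 [ 0.319  0.567  1.673 -0.14   0.658 -1.134] [ 0.319  0.49   1.641 -0.124  0.766 -1.156] [ 0.339  0.301  1.599 -0.108  0.998 -1.167]
spout 30 [ 0.36   0.532  1.835 -0.593  0.336 -0.673] [ 0.36   0.441  1.808 -0.449  0.438 -0.829] [ 0.41   0.193  1.846 -0.35   0.649 -0.911]
spout 45 [0.403 0.556 1.969 4.326 0.317 0.71 ] None [ 0.497  0.165  2.067 -1.094  0.402 -0.132]
place 160 [ 0.414  0.596  1.768 -0.243  0.639 -0.622]
place 180 [ 0.349  0.569  1.825 -0.135  0.554 -1.114]
6.6917 [ 0.607  0.235  2.075 -1.05   0.437 -0.074]
```

View pics/w01.png

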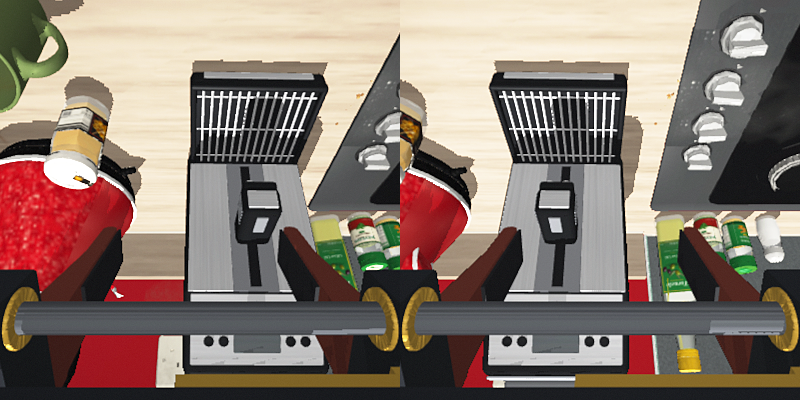

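The spout is at about (260,215) in the left panel and (555,215) in the right. The tray grid spans about u 195–320, v 88–163 in the left panel. I'll zoom in to pick corners.

Run:
```python
import cv2,numpy as np
a=[]
for k,u0 in((0,300),(1,205)):
    a.append(cv2.resize(cv2.imread(f"pics/w{k}.png")[65:255,u0:u0+152],None,fx=2.6,fy=2.6,interpolation=cv2.INTER_CUBIC))
o=np.hstack(a);print(o.shape);cv2.imwrite("pics/z.png",o[:,:800])
```

```text
(494, 790, 3)
```

View pics/z.png

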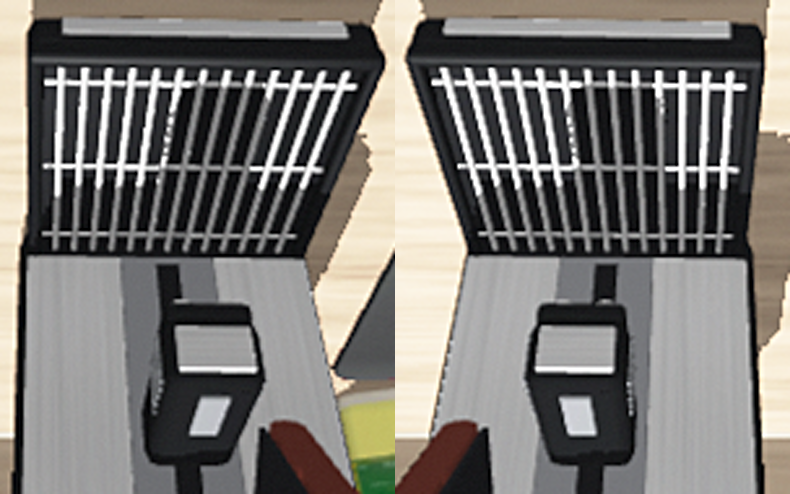

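Run:
```python
from station import env
from h import *
P=env.camera_params("wrist");T=[np.load(f"pics/w{k}.npy") for k in(0,1)]
L=lambda p:(300+p[0]/2.6,65+p[1]/2.6);Rr=lambda p:(205+(p[0]-395.2)/2.6,65+p[1]/2.6)
F={"gridF-l":((42,82),(431,85)),"gridF-r":((357,88),(747,87)),"gridB-l":((40,234),(484,237)),"gridB-r":((296,237),(731,236)),
"plate bl":((172,326),(537,326)),"plate br":((251,327),(617,326)),"plate tr":((253,374),(614,373)),"plate tl":((178,371),(534,370)),
"lab fl":((200,397),(563,398)),"lab fr":((229,397),(592,398)),"lab br":((222,436),(595,436)),"lab bl":((191,436),(567,436)),
"house bl":((25,257),(467,254)),"house br":((303,257),(748,257)),"lipF-l":((30,62),(410,62)),"lipF-r":((383,66),(764,66))}
for k,(a,b) in F.items():
    p,e=tri([ray(P,L(a),T[0]),ray(P,Rr(b),T[1])]);print(k,p,round(e,2), onz(P,L(a),31,T[0])[:2] if "grid" in k else "")
# mug in w0
im=cv2.imread("pics/w0.png");m=green(im);k,l,st,c=cv2.connectedComponentsWithStats(m);print(st[1:][st[1:,4]>80])
```

```text
gridF-l [620.037 145.708  28.597] 0.49 [617.283 145.74 ]
gridF-r [621.974 281.468  28.772] 0.1 [620.314 280.476]
gridB-l [730.186 143.563  18.877] 0.63 [714.954 143.815]
gridB-r [715.765 277.983  31.997] 0.15 [717.217 278.501]
plate bl [652.955 197.08  132.258] 0.03 
plate br [653.996 228.347 131.769] 0.12 
plate tr [659.366 227.728 150.126] 0.12 
plate tl [654.035 197.879 152.039] 0.13 
lab fl [666.488 207.656 156.73 ] 0.21 
lab fr [666.477 218.946 156.732] 0.21 
lab br [685.383 218.684 163.825] 0.04 
lab bl [688.724 206.803 162.133] 0.04 
house bl [732.949 135.491  30.721] 0.61 
house br [738.553 288.31   27.117] 0.05 
lipF-l [607.32  140.852  30.77 ] 0.01 
lipF-r [609.045 287.775  31.065] 0.07 
[[   11     0   177   114 14678]
 [   22   231    29    22   140]
 [  435   238    35    28   172]]
```

Run:
```python
from station import env
from h import *
d=np.radians
q,z=qx(d(179),d(20));q=q.tolist();g=np.array([674,212.7,149])
env.reach((g-190*z).tolist(),q)
print(env.move_l((g-61*z).tolist(),rate=120,f_stop=15))
env.set_gripper(30);s=env.read_state();print(s["width"],s["grip_force"],s["force"],s["tool_pos"])
r=env.move_l((g-61*z+[0,0,65]).tolist(),rate=60,f_stop=14);env.hold(.4)
s=env.read_state();print(r,s["force"],s["tool_pos"]-(g-61*z),s["width"],s["time_s"])
cv2.imwrite("pics/s1.png",env.camera("scene")[150:330,120:420])
```

```text
False
39.78468275024892 29.99941974878311 [-0.052 -1.614  0.924] [653.141 212.886 206.31 ]
True [2.422 4.42  1.779] [-0.056 -0.253 50.958] 39.98945099210994 10.9333
```

Run:
```python
from station import env
from h import *
d=np.radians
P=env.camera_params("wrist")
env.set_gripper(88)
s=env.read_state();z=toolT(s)[:3,2]
env.move_l((np.array(s["tool_pos"])-130*z).tolist(),rate=150)
env.hold(.2);s=env.read_state();im=env.camera("wrist");a=cv2.resize(im,(400,250))
np.save("pics/v0.npy",toolT(s)@P["tool_from_camera"]);cv2.imwrite("pics/v0.png",im)
q,_=qx(d(86),0)
ims=[a]
for k,(x,y) in enumerate([(510,60),(580,60)]):
    env.reach([x,y,270],q.tolist());env.hold(.3);s=env.read_state();im=env.camera("wrist")
    np.save(f"pics/m{k}.npy",toolT(s)@P["tool_from_camera"]);cv2.imwrite(f"pics/m{k}.png",im);ims.append(cv2.resize(im,(400,250)))
    T=np.load(f"pics/m{k}.npy");print(proj(P,(541,-39,96),T),proj(P,(546,30,62),T))
print(s["time_s"])
cv2.imwrite("pics/m.png",np.vstack([np.hstack(ims[1:]),np.hstack([ims[0],cv2.resize(cv2.imread("pics/s1.png"),(400,250))])]))
```

```text
[359.932 295.704] [358.494 213.882]
[286.896 299.845] [288.583 218.141]
15.325
```

View pics/m.png

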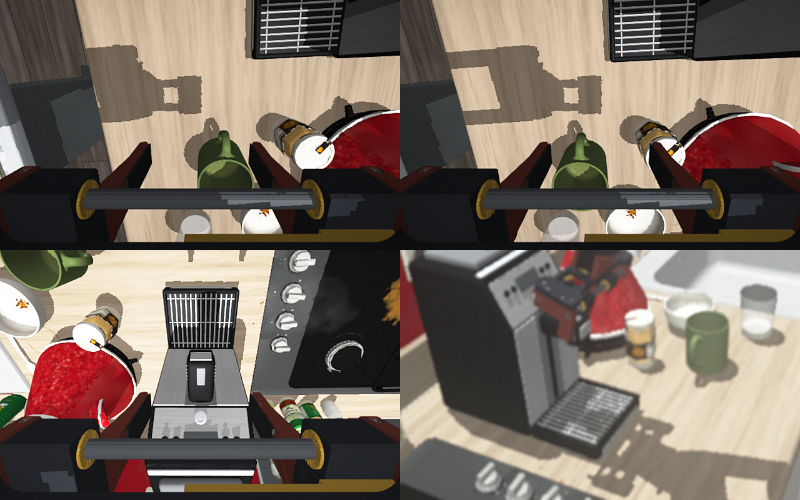

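The spout is raised in the lower panels. In the mug views the handle is at about full-res (355,225) and (285,225). Next I'll mask and measure the handle.

Run:
```python
from station import env
from h import *
P=env.camera_params("wrist");a=[]
for k in(0,1):
    im=cv2.imread(f"pics/m{k}.png");m=green(im);m=cv2.morphologyEx(m,cv2.MORPH_CLOSE,np.ones((3,3)))
    kk,l,st,c=cv2.connectedComponentsWithStats(m);i=1+st[1:,4].argmax();print(st[i])
    for v in range(st[i,1],st[i,1]+60,4):
        u=np.nonzero(l[v]==i)[0];r=np.split(u,np.nonzero(np.diff(u)>1)[0]+1);print(v,[(x[0],x[-1]) for x in r],end=" ")
    print();u0=st[i,0]-10
    a.append(cv2.resize(im[190:310,u0:u0+110],None,fx=3.6,fy=3.6,interpolation=cv2.INTER_CUBIC));print(u0)
o=np.hstack(a);cv2.imwrite("pics/mz.png",o);print(o.shape)
```

```text
[ 316  209   91   93 6014]
209 [(np.int64(355), np.int64(355)), (np.int64(360), np.int64(361))] 213 [(np.int64(351), np.int64(365))] 217 [(np.int64(350), np.int64(366))] 221 [(np.int64(344), np.int64(366))] 225 [(np.int64(334), np.int64(370))] 229 [(np.int64(328), np.int64(375))] 233 [(np.int64(324), np.int64(379))] 237 [(np.int64(322), np.int64(382))] 241 [(np.int64(320), np.int64(384))] 245 [(np.int64(319), np.int64(386))] 249 [(np.int64(318), np.int64(388))] 253 [(np.int64(318), np.int64(390))] 257 [(np.int64(317), np.int64(392))] 261 [(np.int64(317), np.int64(394))] 265 [(np.int64(317), np.int64(396))] 
306
[ 243  213   91   89 5644]
213 [(np.int64(287), np.int64(293))] 217 [(np.int64(283), np.int64(296))] 221 [(np.int64(282), np.int64(297))] 225 [(np.int64(282), np.int64(304))] 229 [(np.int64(275), np.int64(313))] 233 [(np.int64(270), np.int64(319))] 237 [(np.int64(267), np.int64(322))] 241 [(np.int64(265), np.int64(325))] 245 [(np.int64(263), np.int64(327))] 249 [(np.int64(261), np.int64(328))] 253 [(np.int64(259), np.int64(328))] 257 [(np.int64(257), np.int64(329))] 261 [(np.int64(256), np.int64(329))] 265 [(np.int64(254), np.int64(330))] 269 [(np.int64(252), np.int64(330))] 
233
(432, 792, 3)
```

View pics/mz.png

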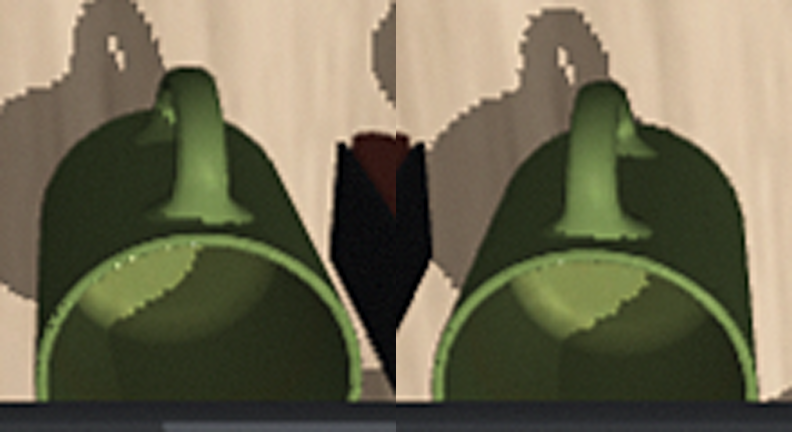

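Run:
```python
from station import env
from h import *
P=env.camera_params("wrist");T=[np.load(f"pics/m{k}.npy") for k in(0,1)]
L=lambda p:(306+p[0]/3.6,190+p[1]/3.6);Rr=lambda p:(233+(p[0]-396)/3.6,190+p[1]/3.6)
for n,a,b in(("outer",(188,68),(602,82)),("bar top-left",(166,95),(575,110)),("bar right",(216,95),(630,110)),("attach",(200,218),(604,236)),("attL",(148,218),(556,236)),("attR",(252,218),(650,236)),("rim near",(198,238),(595,253)),("strip mid",(199,160),(594,175))):
    print(n,*tri([ray(P,L(a),T[0]),ray(P,Rr(b),T[1])]))
t=env.camera_params("top");print(onz(t,(342.8,248.1),94))
```

```text
outer [546.93   31.954  52.317] 0.12864446837295773
bar top-left [539.775  27.316  60.584] 0.025144454230371593
bar right [554.26   24.022  54.449] 0.017689313793901817
attach [546.242  -3.164  75.843] 0.35003526605880886
attL [532.562  -4.345  71.645] 0.38217921157936985
attR [559.182  -0.95   81.988] 0.3028799060883012
rim near [544.562  -4.11   84.352] 0.04322280605973994
strip mid [545.929  16.368  80.644] 0.09335924750157609
[540.968 -39.418  94.   ]
```

The handle bar comes out at about (546.7, 30) with azimuth about 85°, and its heights fit within noise. The rim agrees with the top view when put on z=96. Now I'll grasp and lift.

Run:
```python
from station import env
from h import *
d=np.radians
q,z=qx(d(85.3),d(12));g=np.array([546.7,30.2,64])
env.reach((g-180*z).tolist(),q.tolist())
print(env.move_l((g-61*z).tolist(),rate=100,f_stop=8))
env.set_gripper(5);s=env.read_state();print(s["width"],s["grip_force"],s["force"],s["wrist_torque"])
env.move_l((g-61*z+[0,0,80]).tolist(),rate=80);env.hold(.2)
s=env.read_state();print(s["width"],s["force"],s["wrist_torque"],s["time_s"])
a=170;o=np.array([np.cos(d(a)),np.sin(d(a)),0]);q2,z2=qx(d(a),d(12))
g2=np.array([535,212.7,64+80])+69.8*o
env.move_l((g2-61*z2).tolist(),rot=q2.tolist(),rate=150);env.hold(.3)
s=env.read_state();print(s["force"],s["tool_pos"]-(g2-61*z2),s["time_s"])
cv2.imwrite("pics/a.png",np.hstack([cv2.resize(env.camera("scene")[60:320,120:420],(400,347)),cv2.resize(env.camera("top")[100:300,150:380],(400,347))]))
```

```text
False
12.281686072534583 29.976571790272146 [ 0.559 -0.541  0.479] [ 0.068 -0.064  0.067]
11.74629110984568 [ 0.378  1.364 -3.564] [ 0.401 -0.14   0.035] 19.575
[-0.306 -0.227 -3.185] [ 0.098 -0.19  -0.029] 21.5
```

View pics/a.png

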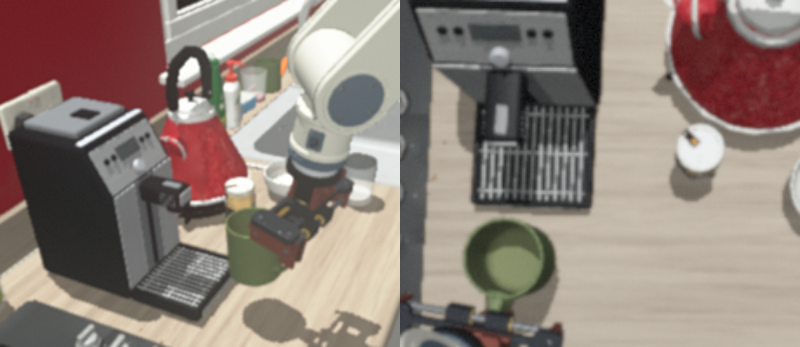

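The mug is held upright in front of the tray. In the top view its rim centre is near (209,249).

Run:
```python
from station import env
from h import *
d=np.radians
t=env.camera_params("top");print("rim now",onz(t,(209.2,248.7),176))
a=170;o=np.array([np.cos(d(a)),np.sin(d(a)),0]);q2,z2=qx(d(a),d(12))
def G(x,y,h): return (np.array([x,y,64+h])+69.8*o-61*z2).tolist()
env.move_l(G(535,212.7,45),rate=100)
print(env.move_l(G(668,212.7,45),rate=80,f_stop=8))
env.hold(.3);s=env.read_state();print(s["force"])
r=env.move_l(G(668,212.7,24),rate=25,f_stop=2.5);env.hold(.2)
s=env.read_state();print(r,s["force"],np.array(s["tool_pos"])-G(668,212.7,30),s["width"],s["time_s"])
cv2.imwrite("pics/b.png",np.hstack([cv2.resize(env.camera("scene")[60:320,120:420],(400,347)),cv2.resize(env.camera("top")[100:300,150:380],(400,347))]))
```

```text
rim now [534.385 210.36  176.   ]
False
[ 0.515 -0.654 -3.23 ]
True [0.951 0.806 4.884] [-0.172  0.071 -0.356] 11.786711383859338 25.0333
```

View pics/b.png

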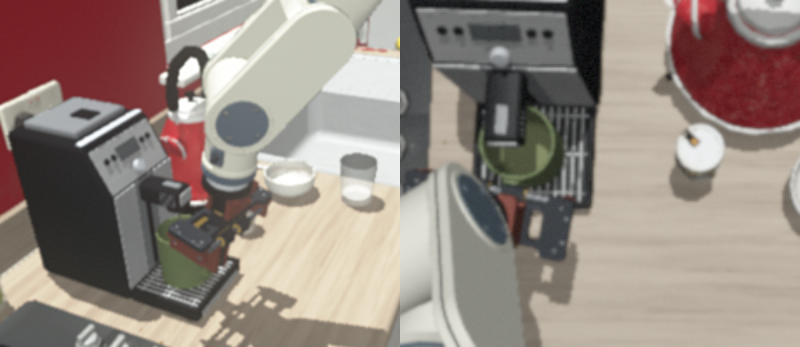

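Run:
```python
from station import env
from h import *
d=np.radians
t=env.camera_params("top");print("rim est",onz(t,(217.9,183),126))
env.set_gripper(60);env.hold(.2)
s=env.read_state();z=toolT(s)[:3,2];print(s["force"])
env.move_l((np.array(s["tool_pos"])-120*z).tolist(),rate=120)
P=env.camera_params("wrist");q,_=qx(np.pi,d(40));a=[]
for k,(x,y,zz) in enumerate([(500,150,300),(500,260,300)]):
    env.reach([x,y,zz],q.tolist());env.hold(.3)
    s=env.read_state();im=env.camera("wrist");cv2.imwrite(f"pics/f{k}.png",im)
    T=toolT(s)@P["tool_from_camera"];np.save(f"pics/f{k}.npy",T)
    print(proj(P,(668,212.7,126),T));u0=(300,205)[k]-10
    a.append(cv2.resize(im[85:275,u0:u0+152],None,fx=2.6,fy=2.6,interpolation=cv2.INTER_CUBIC))
cv2.imwrite("pics/fz.png",np.hstack(a));print(s["time_s"])
```

```text
rim est [664.071 209.324 126.   ]
[-0.059  0.526  0.265]
[378.485 193.735]
[277.171 193.772]
29.3917
```

View pics/fz.png

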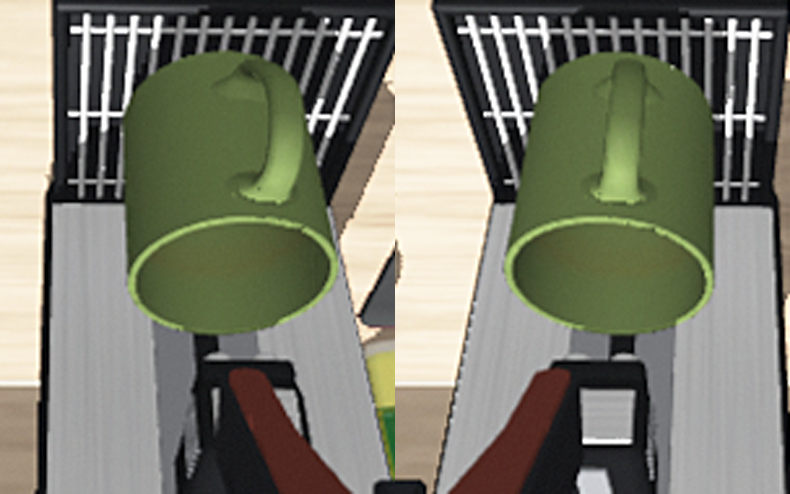

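Run:
```python
from station import env
from h import *
P=env.camera_params("wrist");T=[np.load(f"pics/f{k}.npy") for k in(0,1)]
L=lambda p:(290+p[0]/2.6,85+p[1]/2.6);Rr=lambda p:(195+(p[0]-395.2)/2.6,85+p[1]/2.6)
for n,a,b in(("rim",(232.5,274.5),(609,274)),("rim near",(232,216),(613,216)),("rim far",(225,333),(610,333)),("noz",(243,360),(600,360)),("front bottom corner L",(200,365),(553,365)),("front bottom corner R",(292,364),(641,364))):
    print(n,*tri([ray(P,L(a),T[0]),ray(P,Rr(b),T[1])]))
c=np.array([668,212.7,126]);th=np.linspace(0,2*np.pi,60)
for Ti in T:
    e=cv2.fitEllipse(np.array([proj(P,c+43*np.array([np.cos(x),np.sin(x),0]),Ti) for x in th],np.float32));print(e[0])
```

```text
rim [663.684 213.156 124.719] 0.10210705083989069
rim near [655.015 214.025 101.319] 0.028983491749215773
rim far [686.46  212.088 139.102] 0.0052028256787366445
noz [662.994 212.852 164.788] 0.0006758104830737466
front bottom corner L [660.183 195.858 168.456] 0.002871411340947816
front bottom corner R [656.408 229.275 170.044] 0.00596474563923266
(379.15533447265625, 191.32501220703125)
(276.68841552734375, 191.36886596679688)
```

Run:
```python
from station import env
from h import *
d=np.radians
env.set_gripper(88)
q,z=qx(d(179),d(20));g=np.array([674,212.7,200])
env.reach((g-190*z).tolist(),q.tolist())
print(env.move_l((g-61*z).tolist(),rate=120,f_stop=12))
env.set_gripper(30);s=env.read_state();print(s["width"],s["force"])
r=env.move_l((g-61*z-[0,0,25]).tolist(),rate=25,f_stop=12);env.hold(.3)
s=env.read_state();print(r,s["force"],np.array(s["tool_pos"])-(g-61*z),s["width"])
env.set_gripper(80);env.hold(.2)
env.move_l((g-61*z-[0,0,25]-130*z).tolist(),rate=120)
P=env.camera_params("wrist");q,_=qx(np.pi,d(40));a=[]
for k,(x,y,zz) in enumerate([(480,150,280),(480,260,280)]):
    env.reach([x,y,zz],q.tolist());env.hold(.3)
    s=env.read_state();im=env.camera("wrist")
    T=toolT(s)@P["tool_from_camera"];np.save(f"pics/g{k}.npy",T)
    c=proj(P,(668,212.7,138),T);u0,v0=int(c[0])-75,int(c[1])-80;print(u0,v0,c)
    a.append(cv2.resize(im[v0:v0+150,u0:u0+150],None,fx=2.6,fy=2.6,interpolation=cv2.INTER_CUBIC))
cv2.imwrite("pics/gz.png",np.hstack(a));print(s["time_s"])
```

```text
False
39.96511293870121 [ 0.046 -0.871  0.232]
False [ 1.78  -4.556 -3.208] [ -0.018  -0.146 -25.357] 39.865281273630025
303 148 [378.674 228.62 ]
201 149 [276.981 229.048]
38.9167
```

View pics/gz.png

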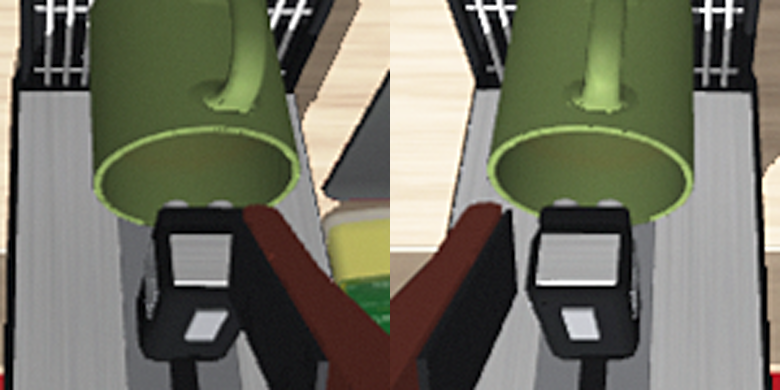

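Run:
```python
from station import env
from h import *
P=env.camera_params("wrist");T=[np.load(f"pics/g{k}.npy") for k in(0,1)]
L=lambda p:(303+p[0]/2.6,148+p[1]/2.6);Rr=lambda p:(201+(p[0]-390)/2.6,149+p[1]/2.6)
for n,a,b in(("plate bl",(170,234),(542,233)),("plate br",(232,234),(620,233)),("nozzle1",(177,202),(563,200)),("nozzle2",(229,202),(611,200)),("body bot l",(160,210),(540,209))):
    print(n,*tri([ray(P,L(a),T[0]),ray(P,Rr(b),T[1])]))
```

```text
plate bl [653.388 198.295 156.229] 0.0774234805260221
plate br [670.443 226.366 147.937] 0.09271956171113516
nozzle1 [660.903 203.618 138.156] 0.09539114913241065
nozzle2 [656.692 223.491 140.397] 0.09231457477102367
body bot l [656.387 195.752 144.357] 0.07766028607767339
```

Run:
```python
from station import env
print(env.read_state()["time_s"],env.sign_off())
```

```text
the job is handed in; nothing more can be done
38.9667 None
```

The job is handed in at 39 s of the 72 s allowed; sign-off returned no verdict. The mug stands upright on the drip tray within about 1–2 mm of where I measured the nozzles' centre line, the spout was raised to its stop and then lowered until the nozzle tips measured about 12–14 mm above the rim, and the robot touched nothing else.

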